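# Build up the anvil of a height stand to its limit tongues

## Task

Build up the small anvil of the height stand with steel plates from the sloping rack: lay them flat on it, one on another, centred and with their long side pointing to the stand's column, until the top of the stack lies at a height between the two limit tongues on the column. Then stop, and leave the plates not needed in the rack; do not disturb the other things on the desk.

Things in the scene. Friction and masses are not known exactly. Their poses are not given: they have to be found in the camera images.
- plate_a: loose steel plate, 64 x 36 x 15 mm (its x, y, z), about 0.2 kg, all three alike; origin at its centre. Starts on the sloping rack, long x axis up the slope, z square to the slope, foot end against a ledge 8 mm high. Bar and ledge are 22 mm wide, so its long sides overhang 7 mm and can be gripped across the 36 mm width. Plate of the rack's place at its +y end, farthest from the robot.
- plate_b: loose steel plate, 64 x 36 x 15 mm (its x, y, z), about 0.2 kg, all three alike; origin at its centre. Starts on the sloping rack, long x axis up the slope, z square to the slope, foot end against a ledge 8 mm high. Bar and ledge are 22 mm wide, so its long sides overhang 7 mm and can be gripped across the 36 mm width. Plate of the rack's middle place.
- plate_c: loose steel plate, 64 x 36 x 15 mm (its x, y, z), about 0.2 kg, all three alike; origin at its centre. Starts on the sloping rack, long x axis up the slope, z square to the slope, foot end against a ledge 8 mm high. Bar and ledge are 22 mm wide, so its long sides overhang 7 mm and can be gripped across the 36 mm width. Plate of the rack's place at its -y end, nearest the robot.
- rack: aluminium rack fixed to the desk, foot 84 x 204 x 8 mm; origin at the centre of its underside. Three sloping bars at y = +80, 0, -80 mm, rising 0.50 rad (29 degrees) towards its +x; the slope runs across the view of the robot, rising to the right, the row away from the robot. A plate's centre starts 46 mm above the desk, 5 mm to -x of the origin. Beside each plate it is free down to the foot; nothing is above
- gauge: steel height stand fixed to the desk: foot 146 x 90 x 14 mm (from 46 mm to -x of the origin to 100 mm to +x), a bare anvil block at the origin, and a column 14 x 20 mm, 140 mm high, centred 83 mm to +x. Origin on the desk below the anvil's centre; x points from the anvil to the column
- anvil (a point): centre of the anvil's flat top face, 45 mm above the desk. The face is 58 mm (x) by 28 mm (y), smaller than a plate, so that fingers pass down on either side of it; a wider step, 44 mm in y, begins 25 mm below the face. Axes as gauge
- window (a point): mid-height of the 20 mm gap between the two limit tongues (3 mm thick, 14 mm wide), at their tips, 48 mm to +x of the anvil's centre; axes as gauge. The limits are 10 mm below and above it. Its carriage is clamped to the column; its height differs, 11 to 36 mm above the anvil's top: one or two plates are needed; where either number fits, either is right
- ring_gauge: loose steel ring gauge, 47 mm across, 18 mm high, lying on the desk; a bystander, origin at the centre of its underside
- hex_key: loose hex key 30 x 88 x 6 mm lying flat on the desk; a bystander, origin at the centre of its underside

How it is judged:
At the end, for the whole second after the job is handed in: the laid plates lie on the anvil flat (within 3.4 deg), centred within 15 mm, lined up within 11 deg (either way round); the highest top is within 10 mm above or below window and none is higher; the other plates are within 20 mm of their start in the rack; all at rest (((horizontal distance between plate_a and anvil below 0.015 m and angle between the z axis of plate_a and the z axis of gauge, either way round below 0.06 rad and angle between the x axis of plate_a and the x axis of gauge, either way round below 0.2 rad and z of plate_a in the frame of anvil above 0.004 m and z of plate_a in the frame of window between -0.0175 and 0.0025 m) or (horizontal distance between plate_b and anvil below 0.015 m and angle between the z axis of plate_b and the z axis of gauge, either way round below 0.06 rad and angle between the x axis of plate_b and the x axis of gauge, either way round below 0.2 rad and z of plate_b in the frame of anvil above 0.004 m and z of plate_b in the frame of window between -0.0175 and 0.0025 m) or (horizontal distance between plate_c and anvil below 0.015 m and angle between the z axis of plate_c and the z axis of gauge, either way round below 0.06 rad and angle between the x axis of plate_c and the x axis of gauge, either way round below 0.2 rad and z of plate_c in the frame of anvil above 0.004 m and z of plate_c in the frame of window between -0.0175 and 0.0025 m)) and ((horizontal distance between plate_a and anvil below 0.015 m and angle between the z axis of plate_a and the z axis of gauge, either way round below 0.06 rad and angle between the x axis of plate_a and the x axis of gauge, either way round below 0.2 rad and z of plate_a in the frame of anvil above 0.004 m and z of plate_a in the frame of window below 0.0025 m) or distance of plate_a from where it was at the start of the episode below 0.02 m) and ((horizontal distance between plate_b and anvil below 0.015 m and angle between the z axis of plate_b and the z axis of gauge, either way round below 0.06 rad and angle between the x axis of plate_b and the x axis of gauge, either way round below 0.2 rad and z of plate_b in the frame of anvil above 0.004 m and z of plate_b in the frame of window below 0.0025 m) or distance of plate_b from where it was at the start of the episode below 0.02 m) and ((horizontal distance between plate_c and anvil below 0.015 m and angle between the z axis of plate_c and the z axis of gauge, either way round below 0.06 rad and angle between the x axis of plate_c and the x axis of gauge, either way round below 0.2 rad and z of plate_c in the frame of anvil above 0.004 m and z of plate_c in the frame of window below 0.0025 m) or distance of plate_c from where it was at the start of the episode below 0.02 m) and linear speed of each of plate_a, plate_b, plate_c below 0.02 m/s); the robot touches nothing.
It fails at once if the ring gauge is moved more than 25 mm (distance of ring_gauge from where it was at the start of the episode above 0.025 m).
It fails at once if the hex key is moved more than 25 mm (distance of hex_key from where it was at the start of the episode above 0.025 m).
It also fails if it takes over 58 s, if anything falls off the work surface, if the arm or the gripper's body presses on something with over 40 N, if the wrist force passes 120 N, or if a joint passes its speed limit or range.

## Robot

A 7-joint arm with a two-finger parallel gripper is mounted at the origin on a cart in front of the work surface, level with it; the furniture and walls round the work are solid. World frame = base frame: x ahead of the robot, y to its left, z up, the work surface at z = 0. Lengths are in m, angles in rad, forces in N, time in s.
With the tool pointing down it reaches from about 0.425 to 0.875 m from the base axis. Payload 4.7 kg.
Tool frame: the origin (TCP) lies on the centre line of the jaws, within the pads' length; the fingertips stand 22 mm ahead of it and the grasp point (between the pads) lies 3 mm ahead of it (ctrl.tcp_to_tips is the z of the fingertips in the tool frame, in m); z points along the fingers, y is the direction in which the jaws open and shut (so a half turn about z gives the same grasp; the last joint's range is limited). The gripper opens to 87 mm and grips with 3 to 60 N. Pads are 19 mm wide; open, the fingers measure 117 mm over their backs; the gripper's body (75 mm by 190 mm) begins 51 mm behind the grasp point.
Start: joints at [1.356, 0.321, -0.07, 1.45, 0.023, 1.371, -0.057], TCP at [0.147, -0.633, 0.245] pointing down, gripper open.
Joint ranges: [-2.86, 2.86], [-0.3, 2.09], [-1.38, 1.24], [0.06, 2.45], [-1.56, 4.7], [0.09, 2.05], [-2.69, 2.69]. Speed limits (rad/s): [2.57, 2.57, 3.14, 3.14, 3.14, 3.14, 3.14].

## Interface

Orientations are given as a rotation vector (axis times angle).
In Python, from bench import ctrl, cams gives the robot as it stands.
- The arm moves only by the tool move_arm, never from a script. Its argument "deltas" is a list of rows, each an object with "linear": the shift along the tool's x, y, z as a fraction of full scale, a list of three; "turn": the turn, a rotation vector about the tool's x, y, z as a fraction of full scale, a list of three; "claw": the closure, from 0 (fully open) to 1 (shut). In form: [{"linear": [tx, ty, tz], "turn": [wx, wy, wz], "claw": claw}, ...]. A call has 1 to 20 rows; each row shifts and turns the commanded pose from where the row before left it, along the tool's axes as they then stand; what a row does not reach is not made up. Full scale, the value 1, is 0.03 m for a shift and 4 degrees for a turn. A row lasts 1/12 s, in which the tool goes at most 41.7 mm and 7.16 degrees, less where a joint would pass 70% of its speed; a pose out of reach is approached as far as the arm can. A call with a number of a shift or a turn outside -1 to 1 is refused whole. A call with a gripper value outside its range is refused whole. The fingers move at their own pace and stop on an object; "grip_force" is the grip in N (left out, the last holds). Time passes only in rows, so rows that do not move let the fingers close. It gives the time, the measured TCP pose, the force and the opening at its end, in the units of the state.
- ctrl.get_state(): the state, without advancing time (a new reading comes with each control period).
- cams.get_image(name): name is "scene" or "top" or "wrist"; returns a dict with "image" (480x640x3 uint8, red, green, blue), "K" (3x3 intrinsics, pixels), "world_from_camera" (4x4, takes a point from camera to world coordinates); the wrist camera has in their place "tool_from_camera" (4x4, takes a point from camera to tool coordinates, whose origin is the TCP and whose axes are the flange's). Camera axes: x right, y down, z forward; pixel columns grow to the right and rows downward; lengths in m; the calibration is good to about 2 mm. The wrist camera is an equidistant fisheye: a pixel r from the principal point sees the ray r / f radians off the axis. A picture is of the moment at which its call begins: read the wrist's pose just before it. There is no depth.
- ctrl.close_job(): hands the job in, once; it reports no verdict.
The state is a dict: "time": time; "joint_positions": joint angles; "qd": joint speeds; "joint_torque": joint torques, N m; "position": TCP position; "tool_rot": TCP orientation; "ft_force": force on the tool from outside, world axes, zero at the start; "torque": the same for the moment, N m; "grip_width": opening from 0.0 (shut) to 1.0 (fully open).
Only numpy, scipy, OpenCV 4.12 (cv2) and the standard library are available. Lean on these libraries where they do the work, as an engineer would, in place of code of your own. Each camera call takes 0.05 s, during which the arm holds its last target. There are 200 camera calls.

## Working session

There is one attempt and no reset: what is moved stays moved. The work goes in short steps, Python scripts to look and compute and a tool call to move; the robot and the scene stay as the last step left them, time stands still between calls to the robot, and variables do not carry over. Pictures are saved under pics/ and viewed, about 8 in all and at most 12, crops included, and the job is handed in when it is done.

Besides the shell and the picture viewer there is one more tool, called after "Emit:" as a command line: name --argument value ..., lists and objects as JSON in quotes. move_arm: Moves the arm, as the interface text tells. Shift numbers are shares of 0.03 m and turn numbers shares of 4 degrees, none past 1 either way. Its arguments: {"type":"object","properties":{"deltas":{"type":"array"},"grip_force":{"type":"number"}},"required":["deltas"]}

```bash
mkdir -p pics; ls; python3 - <<'E'
from bench import ctrl,cams
import cv2,numpy as np,pickle
s=ctrl.get_state();print(s['time'],s['position'],s['tool_rot'],s['grip_width'],ctrl.tcp_to_tips)
d={}
for n in("scene","top","wrist"):
    r=cams.get_image(n);d[n]=r;print(n,r['K'].tolist(),np.round(r.get('world_from_camera',r.get('tool_from_camera')),3).tolist())
    cv2.imwrite(f'pics/{n}0.png',r['image'][:,:,::-1])
pickle.dump(d,open('d0.pkl','wb'))
E
```

```text
pics
0.0 [ 0.14723661 -0.63257731  0.24347845] [-3.11919228e+00 -3.58426394e-01  5.42008101e-04] 1.000953927957729 0.022
scene [[495.7785999907037, 0.0, 312.98366119282935], [0.0, 495.7785999907037, 230.3050952708768], [0.0, 0.0, 1.0]] [[-0.877, -0.347, 0.332, 0.234], [-0.48, 0.623, -0.617, 0.758], [0.007, -0.701, -0.713, 0.67], [0.0, 0.0, 0.0, 1.0]]
top [[590.1993837832963, 0.0, 315.7600349474243], [0.0, 590.1993837832963, 233.7043013371164], [0.0, 0.0, 1.0]] [[-0.03, -0.984, 0.175, 0.362], [-0.999, 0.024, -0.037, 0.252], [0.032, -0.176, -0.984, 0.913], [0.0, 0.0, 0.0, 1.0]]
wrist [[371.64829954431775, 0.0, 317.85094582167494], [0.0, 371.64829954431775, 238.06989491210553], [0.0, 0.0, 1.0]] [[-0.0, -0.956, -0.292, 0.08], [1.0, 0.0, -0.001, -0.0], [0.001, -0.292, 0.956, -0.141], [0.0, 0.0, 0.0, 1.0]]
```

View pics/scene0.png

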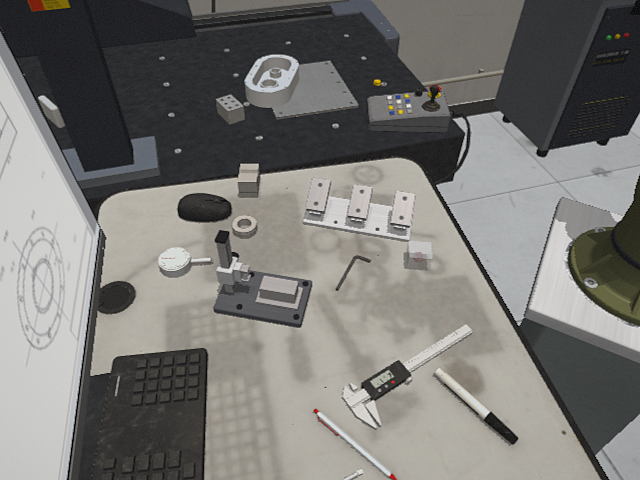

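View pics/top0.png

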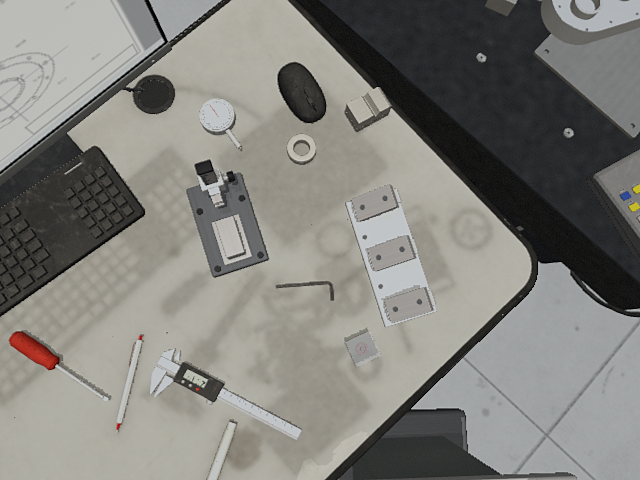

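The scene view shows the gauge (column at (223,245), anvil at (278,290)) and the rack (plates at (318,195), (360,203), (402,210)). The top view shows the anvil at (230,238), the column at (205,170), and the plates at (376,203), (391,252), (408,303). I'll zoom in for corner positions.

```bash
python3 - <<'E'
import cv2
a=cv2.imread('pics/top0.png')[150:330,180:445];cv2.imwrite('pics/topc.png',cv2.resize(a,None,fx=3,fy=3,interpolation=cv2.INTER_CUBIC))
a=cv2.imread('pics/scene0.png')[170:330,205:425];cv2.imwrite('pics/scenec.png',cv2.resize(a,None,fx=3.6,fy=3.6,interpolation=cv2.INTER_CUBIC))
E
```

```text
(no output)
```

View pics/topc.png

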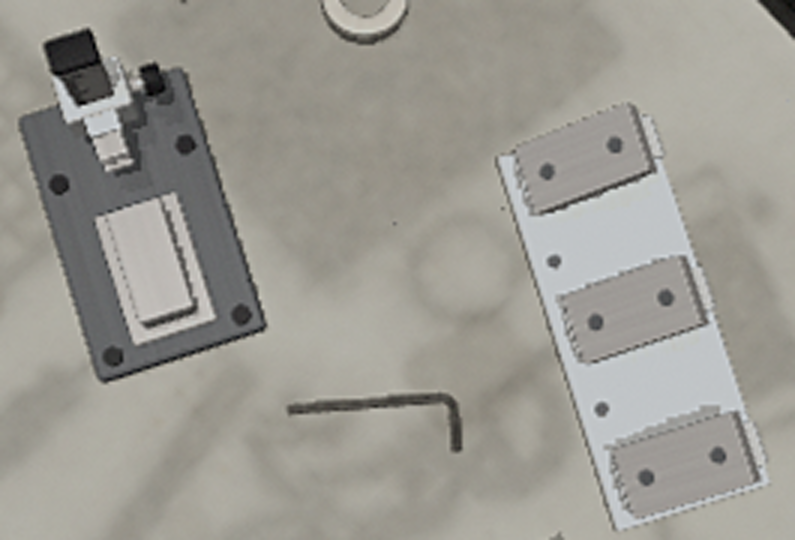

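View pics/scenec.png

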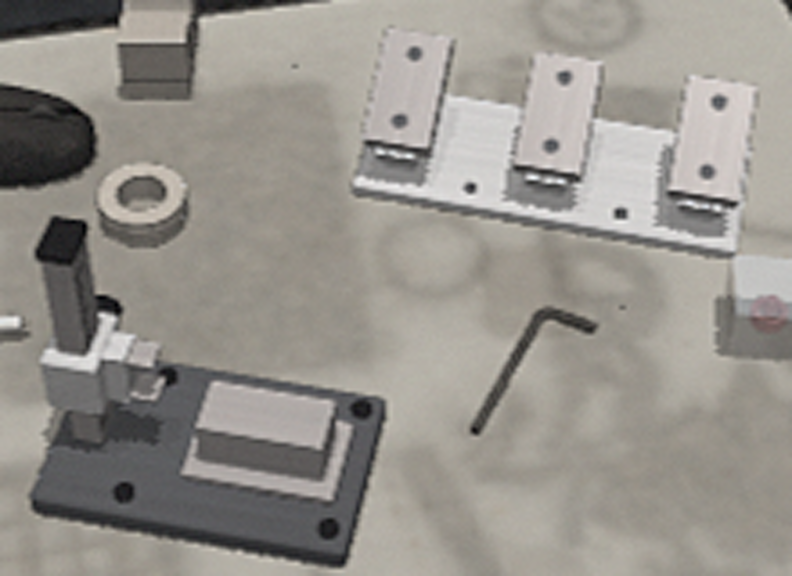

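The crops show the plate holes, the anvil face, the foot holes and the tongues clearly. Tongue tips are at top crop (115,165) and scene crop (150,352)/(155,385). Next I'll triangulate.

```bash
cat > h.py <<'E'
import numpy as np,pickle
d=pickle.load(open('d0.pkl','rb'))
def ray(n,p):
    r=d[n];T=r['world_from_camera'];v=T[:3,:3]@np.linalg.inv(r['K'])@[p[0],p[1],1];return T[:3,3],v/np.linalg.norm(v)
ft=lambda u,v:(180+(u+.5)/3-.5,150+(v+.5)/3-.5)
fs=lambda u,v:(205+(u+.5)/3.6-.5,170+(v+.5)/3.6-.5)
def tri(pt,ps):
    o1,a=ray('top',ft(*pt));o2,b=ray('scene',fs(*ps))
    s=np.linalg.lstsq(np.c_[a,-b],o2-o1,rcond=None)[0];p,q=o1+s[0]*a,o2+s[1]*b
    return (p+q)/2,np.linalg.norm(p-q)
def plane(n,p,z):
    o,v=ray(n,ft(*p) if n=='top' else fs(*p));return o+v*(z-o[2])/v[2]
E
python3 - <<'E'
from h import *
np.set_printoptions(precision=4,suppress=True)
for k,P in dict(a=((547,172),(400,121),(615,145),(414,53)),b=((596,322),(551,146),(666,298),(564,77)),c=((646,477),(707,172),(718,455),(719,102))).items():
    p,e=tri(P[0],P[1]);q,f=tri(P[2],P[3]);u=(q-p);print(k,p,q,e,f,'mid',(p+q)/2,'len',np.linalg.norm(u),'slope',np.arcsin(u[2]/np.linalg.norm(u)),'az',np.degrees(np.arctan2(u[1],u[0])))
H=[plane('top',p,.014) for p in((59,184),(186,144),(242,315),(113,356))]
c=np.mean(H,0);ax=(H[0]+H[1]-H[2]-H[3]);ax/=np.linalg.norm(ax);print('holes',np.array(H),'c',c,'az',np.degrees(np.arctan2(ax[1],ax[0])))
H2=[plane('scene',p,.014) for p in((124,492),(168,377),(362,409),(328,528))];print('scene holes',np.array(H2),np.mean(H2,0))
o=c-ax*.027;print('origin',o)
A=[plane('scene',p,.045) for p in((212,381),(335,402),(328,447),(197,428))];print('anvil scene',np.array(A),np.mean(A,0))
for pt,ps in (((193,307),(335,402)),((143,322),(328,447))):print('anvil corner',tri(pt,ps))
w=o+ax*.048
# tongue tip height: scene rays nearest vertical line at w
for p in ((159,352),(163,385),(155,358),(160,345)):
    oo,v=ray('scene',fs(*p));n=np.array([-ax[1],ax[0],0])
    t=np.dot(w-oo,ax)/np.dot(v,ax);q=oo+v*t;print('tongue',p,q,'lat',np.dot(q-w,n))
E
```

```text
a [0.5567 0.1479 0.0409] [0.5657 0.1157 0.0597] 0.0016931068393198525 0.002177628062294589 mid [0.5612 0.1318 0.0503] len 0.03833048570293554 slope 0.5120309374155241 az -74.34738149305824
b [0.4796 0.1267 0.0409] [0.4884 0.0945 0.0596] 0.0017157570135325484 0.0023340239558322594 mid [0.484  0.1106 0.0503] len 0.03827883528498628 slope 0.5118961115146072 az -74.79932048933244
c [0.4021 0.1058 0.041 ] [0.4109 0.0734 0.0596] 0.0015263840741677787 0.0016837867067336486 mid [0.4065 0.0896 0.0503] len 0.038291994634071416 slope 0.5054685283035376 az -74.80923915206701
holes [[0.5612 0.3973 0.014 ]
 [0.581  0.3318 0.014 ]
 [0.4906 0.304  0.014 ]
 [0.4713 0.3696 0.014 ]] c [0.526  0.3507 0.014 ] az 17.09811107760525
scene holes [[0.5619 0.3984 0.014 ]
 [0.5817 0.3334 0.014 ]
 [0.4919 0.3056 0.014 ]
 [0.4724 0.3708 0.014 ]] [0.527  0.3521 0.014 ]
origin [0.5002 0.3427 0.014 ]
anvil scene [[0.5467 0.3458 0.045 ]
 [0.4922 0.3294 0.045 ]
 [0.4824 0.3525 0.045 ]
 [0.538  0.3714 0.045 ]] [0.5148 0.3498 0.045 ]
anvil corner (array([0.4924, 0.3269, 0.0418]), np.float64(0.0023467266712312107))
anvil corner (array([0.4838, 0.351 , 0.0425]), np.float64(0.0008904109291177614))
tongue (159, 352) [0.5344 0.3947 0.1228] lat 0.0396544483245192
tongue (163, 385) [0.5343 0.3951 0.1024] lat 0.04002545067019672
tongue (155, 358) [0.533  0.3994 0.1248] lat 0.04454998419470453
tongue (160, 345) [0.535  0.3929 0.1248] lat 0.03767623405518433
```

```bash
python3 - <<'E'
import cv2,numpy as np
a=cv2.imread('pics/top0.png')[165:270,185:270];b=cv2.imread('pics/scene0.png')[228:300,212:308]
a=cv2.resize(a,None,fx=5,fy=5,interpolation=cv2.INTER_NEAREST);b=cv2.resize(b[:,:48],None,fx=7,fy=7,interpolation=cv2.INTER_NEAREST)
h=525;z=np.zeros((h,a.shape[1]+b.shape[1],3),np.uint8);z[:a.shape[0],:a.shape[1]]=a;z[:b.shape[0],a.shape[1]:]=b;print(a.shape,b.shape)
cv2.imwrite('pics/zz.png',z)
E
```

```text
(525, 425, 3) (504, 336, 3)
```

View pics/zz.png

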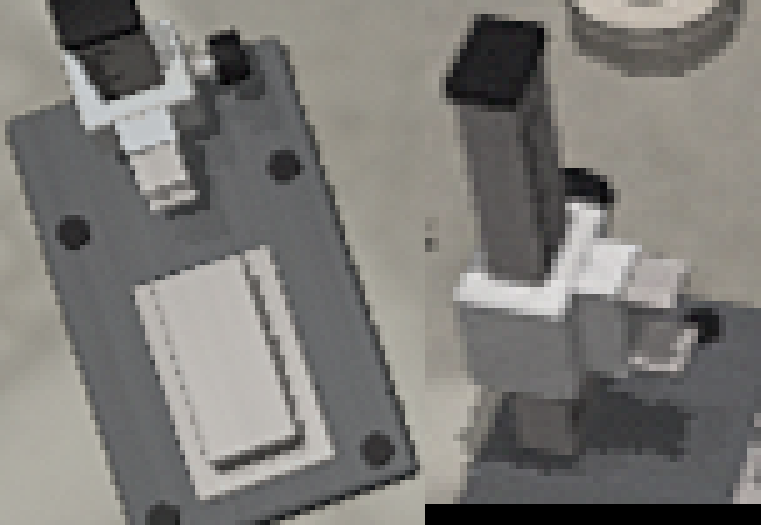

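```bash
cat >> h.py <<'E'
zt=lambda u,v:(185+(u+.5)/5-.5,165+(v+.5)/5-.5)
zs=lambda u,v:(212+(u-425+.5)/7-.5,228+(v+.5)/7-.5)
def trif(pt,ps):
    o1,a=ray('top',pt);o2,b=ray('scene',ps)
    s=np.linalg.lstsq(np.c_[a,-b],o2-o1,rcond=None)[0];p,q=o1+s[0]*a,o2+s[1]*b
    return (p+q)/2,np.linalg.norm(p-q)
def planef(n,p,z):
    o,v=ray(n,p);return o+v*(z-o[2])/v[2]
E
python3 - <<'E'
from h import *
from scipy.spatial.transform import Rotation as R
from bench import ctrl
np.set_printoptions(precision=4,suppress=True)
C=[planef('top',zt(*p),.045) for p in((156,280),(243,252),(300,432),(213,460))];print('anvil top',np.array(C),np.mean(C,0))
F=[planef('top',zt(*p),.014) for p in((8,122),(277,38),(417,472))];a=np.array(F);print('foot',a,np.linalg.norm(a[0]-a[1]),np.linalg.norm(a[1]-a[2]))
u=(a[1]-a[2])/np.linalg.norm(a[1]-a[2]);print('az',np.degrees(np.arctan2(u[1],u[0])),'orig',(a[0]+a[1])/2-.1*u)
for pt,ps in(((167,187),(687,284)),((173,204),(693,344))):
    print('tongue',trif(zt(*pt),zs(*ps)))
print('col top', trif(zt(107,22),zs(494,58)))
Rt=R.from_rotvec(ctrl.get_state()['tool_rot']).as_matrix();print(Rt)
E
```

```text
anvil top [[0.5391 0.3678 0.045 ]
 [0.5471 0.3419 0.045 ]
 [0.4922 0.3254 0.045 ]
 [0.4845 0.351  0.045 ]] [0.5157 0.3465 0.045 ]
foot [[0.5968 0.4178 0.014 ]
 [0.6221 0.3341 0.014 ]
 [0.4836 0.2924 0.014 ]] 0.08742020332456875 0.14464172779236514
az 16.762978882029 orig [0.5137 0.3471 0.014 ]
tongue (array([0.5617, 0.3612, 0.0707]), np.float64(0.0004608403347259991))
tongue (array([0.5613, 0.3621, 0.0505]), np.float64(0.0007022254580346493))
col top (array([0.5955, 0.3703, 0.1341]), np.float64(0.005684388454529917))
[[ 0.9739  0.2268 -0.0004]
 [ 0.2268 -0.9739  0.0014]
 [-0.0001 -0.0014 -1.    ]]
```

One plate is enough. The window is about 17 mm above the anvil top in both tongue readings, with both views sharing a −2.5 mm height bias. The limits are then about 7 to 27 mm, and one plate reaches 15 mm. I'll take plate_b, at roughly (0.485, 0.107, 0.046), and place it at the anvil, roughly (0.515, 0.348, 0.045), azimuth 17°.

Emit:
move_arm --deltas '[{"linear": [0,0,-1],"turn": [0,0,0],"claw": 0.35},{"linear": [0,0,-1],"turn": [0,0,0],"claw": 0.35},{"linear": [0.83,-0.376,0],"turn": [0,0,0],"claw": 0.35},{"linear": [0.83,-0.376,0],"turn": [0,0,0],"claw": 0.35},{"linear": [0.83,-0.376,0],"turn": [0,0,0],"claw": 0.35},{"linear": [0.83,-0.376,0],"turn": [0,0,0],"claw": 0.35},{"linear": [0.83,-0.376,0],"turn": [0,0,0],"claw": 0.35},{"linear": [0.83,-0.376,0],"turn": [0,0,0],"claw": 0.35},{"linear": [0.83,-0.376,0],"turn": [0,0,0],"claw": 0.35},{"linear": [0.83,-0.376,0],"turn": [0,0,0],"claw": 0.35},{"linear": [0.83,-0.376,0],"turn": [0,0,0],"claw": 0.35},{"linear": [0.83,-0.376,0],"turn": [0,0,0],"claw": 0.35},{"linear": [0.83,-0.376,0],"turn": [0,0,0],"claw": 0.35},{"linear": [0.83,-0.376,0],"turn": [0,0,0],"claw": 0.35},{"linear": [0.83,-0.376,0],"turn": [0,0,0],"claw": 0.35},{"linear": [0.83,-0.376,0],"turn": [0,0,0],"claw": 0.35},{"linear": [0,0,0],"turn": [0,0,0],"claw": 0.35}]' --grip_force 40

```text
time: 1.57
position: [0.4566, -0.3941, 0.3042]
tool_rot: [-3.116, -0.373, -0.005]
ft_force: [0.1, 1.3, 0.6]
grip_width: 0.651
```

Emit:
move_arm --deltas '[{"linear": [0.3,-0.88,0],"turn": [0,0,0],"claw": 0.35},{"linear": [0.3,-0.88,0],"turn": [0,0,0],"claw": 0.35},{"linear": [0.3,-0.88,0],"turn": [0,0,0],"claw": 0.35},{"linear": [0.3,-0.88,0],"turn": [0,0,0],"claw": 0.35},{"linear": [0.3,-0.88,0],"turn": [0,0,0],"claw": 0.35},{"linear": [0.3,-0.88,0],"turn": [0,0,0],"claw": 0.35},{"linear": [0.3,-0.88,0],"turn": [0,0,0],"claw": 0.35},{"linear": [0.3,-0.88,0],"turn": [0,0,0],"claw": 0.35},{"linear": [0.3,-0.88,0],"turn": [0,0,0],"claw": 0.35},{"linear": [0.3,-0.88,0],"turn": [0,0,0],"claw": 0.35},{"linear": [0.3,-0.88,0],"turn": [0,0,0],"claw": 0.35},{"linear": [0.3,-0.88,0],"turn": [0,0,0],"claw": 0.35},{"linear": [0.3,-0.88,0],"turn": [0,0,0],"claw": 0.35},{"linear": [0.3,-0.88,0],"turn": [0,0,0],"claw": 0.35},{"linear": [0.3,-0.88,0],"turn": [0,0,0],"claw": 0.35},{"linear": [0.3,-0.88,0],"turn": [0,0,0],"claw": 0.35},{"linear": [0.3,-0.88,0],"turn": [0,0,0],"claw": 0.35},{"linear": [0.3,-0.88,0],"turn": [0,0,0],"claw": 0.35},{"linear": [0,0,0],"turn": [0,0,0],"claw": 0.35}]'

```text
time: 3.15
position: [0.5003, 0.1062, 0.3047]
tool_rot: [-3.116, -0.373, -0.001]
ft_force: [-0.4, 0.4, 0.7]
grip_width: 0.647
```

Emit:
move_arm --deltas '[{"linear": [0,0,0],"turn": [0,0,-0.995],"claw": 0.35},{"linear": [0,0,0],"turn": [0,0,-0.995],"claw": 0.35},{"linear": [0,0,0],"turn": [0,0,-0.995],"claw": 0.35},{"linear": [0,0,0],"turn": [0,0,-0.995],"claw": 0.35},{"linear": [0,0,0],"turn": [0,0,-0.995],"claw": 0.35},{"linear": [0,0,0],"turn": [0,0,-0.995],"claw": 0.35},{"linear": [0,0,0],"turn": [0,0,-0.995],"claw": 0.35},{"linear": [0,0,0],"turn": [0,0,-0.995],"claw": 0.35},{"linear": [0,0,0],"turn": [0,0,-0.995],"claw": 0.35},{"linear": [0,0,0],"turn": [0,0,-0.995],"claw": 0.35},{"linear": [0,0,0],"turn": [0,0,-0.995],"claw": 0.35},{"linear": [0,0,0],"turn": [0,0,-0.995],"claw": 0.35},{"linear": [0,0,0],"turn": [0,0,-0.995],"claw": 0.35},{"linear": [0,0,0],"turn": [0,0,-0.995],"claw": 0.35},{"linear": [0,0,0],"turn": [0,0,-0.995],"claw": 0.35},{"linear": [0,0,0],"turn": [0,0,-0.995],"claw": 0.35},{"linear": [0,0,0],"turn": [0,0,-0.995],"claw": 0.35},{"linear": [0,0,0],"turn": [0,0,-0.995],"claw": 0.35},{"linear": [0,0,0],"turn": [0,0,-0.995],"claw": 0.35},{"linear": [0,0,0],"turn": [0,0,-0.995],"claw": 0.35}]'

```text
time: 4.82
position: [0.5009, 0.0987, 0.3043]
tool_rot: [-2.165, -2.277, 0.001]
ft_force: [-0.0, -0.7, -0.8]
grip_width: 0.653
```

Emit:
move_arm --deltas '[{"linear": [0,0,0],"turn": [0,0,-0.995],"claw": 0.35},{"linear": [0,0,0],"turn": [0,0,-0.995],"claw": 0.35},{"linear": [0,0,0],"turn": [0,0,-0.995],"claw": 0.35},{"linear": [0,0,0],"turn": [0,-0.895,0],"claw": 0.35},{"linear": [0,0,0],"turn": [0,-0.895,0],"claw": 0.35},{"linear": [0,0,0],"turn": [0,-0.895,0],"claw": 0.35},{"linear": [0,0,0],"turn": [0,-0.895,0],"claw": 0.35},{"linear": [0,0,0],"turn": [0,-0.895,0],"claw": 0.35},{"linear": [0,0,0],"turn": [0,-0.895,0],"claw": 0.35},{"linear": [0,0,0],"turn": [0,-0.895,0],"claw": 0.35},{"linear": [0,0,0],"turn": [0,-0.895,0],"claw": 0.35},{"linear": [0,0,0],"turn": [0,0,0],"claw": 0.35},{"linear": [0,0,0],"turn": [0,0,0],"claw": 0.35}]'

```text
time: 5.9
position: [0.5007, 0.0998, 0.3039]
tool_rot: [1.658, 2.152, -0.424]
ft_force: [0.0, -0.0, -0.0]
grip_width: 0.649
```

```bash
cat > goal.py <<'E'
import numpy as np
from scipy.spatial.transform import Rotation as R
from bench import ctrl
np.set_printoptions(precision=4,suppress=True)
def frame(az,tilt):  # tool down, x at az, then turned tilt about tool y
    return R.from_euler('z',az,degrees=True)*R.from_euler('x',180,degrees=True)*R.from_euler('y',tilt)
def go(p,G):
    s=ctrl.get_state();r=R.from_rotvec(s['tool_rot'])
    print('pos',s['position'],'shift/0.03 tool',r.inv().apply(np.array(p)-s['position'])/.03,'turn/4deg',np.degrees((r.inv()*G).as_rotvec())/4,'F',s['ft_force'],'q',s['joint_positions'])
E
python3 - <<'E'
from goal import *
from h import plane
m=(plane('top',(631,310),.0526)+plane('scene',(557.5,111.5),.0526))/2
print(plane('top',(631,310),.0526),plane('scene',(557.5,111.5),.0526))
G=frame(105.2,-.5);z=G.apply([0,0,1]);c=m+7.5e-3*z;print('c',c,'z',z)
go(c-.09*z,G);go(c-.016*z,G)
E
```

```text
[0.4827 0.1106 0.0526] [0.484  0.1134 0.0526]
c [0.4843 0.1085 0.046 ] z [ 0.1257 -0.4627 -0.8776]
pos [0.5007 0.0998 0.3039] shift/0.03 tool [ 4.4808 -0.4555  4.3503] turn/4deg [-0.0755 -0.0241 -0.0848] F [ 0.0112 -0.0273 -0.0041] q [ 0.2868  0.1211 -0.9104  1.7026  0.5564  1.5677 -0.4308]
pos [0.5007 0.0998 0.3039] shift/0.03 tool [ 4.4767 -0.4425  6.817 ] turn/4deg [-0.0755 -0.0241 -0.0848] F [ 0.0112 -0.0273 -0.0041] q [ 0.2868  0.1211 -0.9104  1.7026  0.5564  1.5677 -0.4308]
```

Emit:
move_arm --deltas '[{"linear": [0.5,-0.05,0.485],"turn": [-0.075,-0.024,-0.085],"claw": 0.35},{"linear": [0.5,-0.05,0.485],"turn": [0,0,0],"claw": 0.35},{"linear": [0.5,-0.05,0.485],"turn": [0,0,0],"claw": 0.35},{"linear": [0.5,-0.05,0.485],"turn": [0,0,0],"claw": 0.35},{"linear": [0.5,-0.05,0.485],"turn": [0,0,0],"claw": 0.35},{"linear": [0.5,-0.05,0.485],"turn": [0,0,0],"claw": 0.35},{"linear": [0.5,-0.05,0.485],"turn": [0,0,0],"claw": 0.35},{"linear": [0.5,-0.05,0.485],"turn": [0,0,0],"claw": 0.35},{"linear": [0.5,-0.05,0.485],"turn": [0,0,0],"claw": 0.35},{"linear": [0,0,0],"turn": [0,0,0],"claw": 0.35},{"linear": [0,0,0],"turn": [0,0,0],"claw": 0.35}]'

```text
time: 6.82
position: [0.474, 0.1482, 0.1246]
tool_rot: [1.651, 2.152, -0.423]
ft_force: [-0.2, -0.3, 0.3]
grip_width: 0.655
```

```bash
python3 - <<'E'
from goal import *
from bench import cams
import cv2,pickle
G=frame(105.2,-.5);z=G.apply([0,0,1]);c=np.array([.4843,.1085,.046])
go(c-.016*z,G)
s=ctrl.get_state();w=cams.get_image('wrist');pickle.dump((s,w),open('w1.pkl','wb'));cv2.imwrite('pics/w1.png',w['image'][:,:,::-1])
# predicted pixel of plate centre top
T=w['tool_from_camera'];r=R.from_rotvec(s['tool_rot'])
def pix(p):
    q=T[:3,:3].T@(r.inv().apply(p-s['position'])-T[:3,3]);th=np.arctan2(np.hypot(q[0],q[1]),q[2]);k=th/np.hypot(q[0],q[1])*w['K'][0,0];return q[0]*k+w['K'][0,2],q[1]*k+w['K'][1,2]
x,y=G.apply([1,0,0]),G.apply([0,1,0])
for a,b in((0.0192,0),(-.0192,0),(.032,.018),(.032,-.018),(-.032,.018),(-.032,-.018)):print(a,b,np.round(pix(c-.0075*z+a*x+b*y)))
E
```

```text
pos [0.474  0.1482 0.1246] shift/0.03 tool [ 0.0585 -0.0114  2.4202] turn/4deg [-0.0275  0.0204 -0.0387] F [-0.1879 -0.27    0.3181] q [ 0.1236  0.3429 -0.9084  1.9052  0.7106  1.3804 -0.7987]
0.0192 0 [318. 226.]
-0.0192 0 [318. 283.]
0.032 0.018 [347. 206.]
0.032 -0.018 [288. 206.]
-0.032 0.018 [345. 300.]
-0.032 -0.018 [291. 300.]
```

View pics/w1.png

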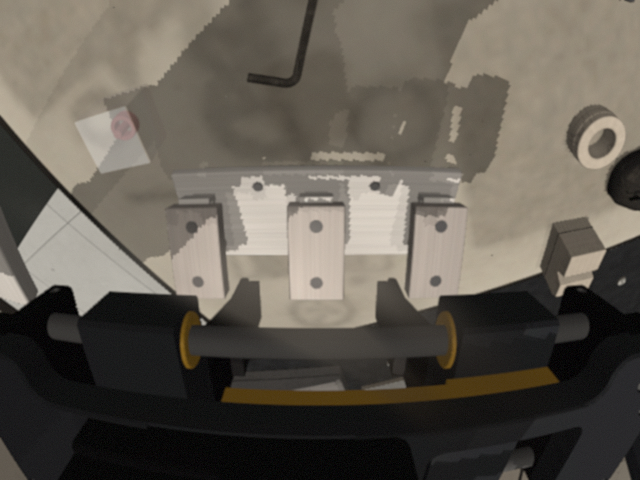

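The wrist view has the plate_b holes at (316,226) and (316,283), against predictions of (318,226) and (318,283). The fingers straddle the plate at x≈247 and 385, so I'll descend and grip.

Emit:
move_arm --deltas '[{"linear": [0.012,-0.008,0.484],"turn": [0,0,0],"claw": 0.35},{"linear": [0.012,-0.008,0.484],"turn": [0,0,0],"claw": 0.35},{"linear": [0.012,-0.008,0.484],"turn": [0,0,0],"claw": 0.35},{"linear": [0.012,-0.008,0.484],"turn": [0,0,0],"claw": 0.35},{"linear": [0.012,-0.008,0.484],"turn": [0,0,0],"claw": 0.35},{"linear": [0,0,0],"turn": [0,0,0],"claw": 0.35},{"linear": [0,0,0],"turn": [0,0,0],"claw": 0.35}]'

```text
time: 7.45
position: [0.4809, 0.116, 0.0591]
tool_rot: [1.65, 2.153, -0.424]
ft_force: [0.6, 0.7, 0.1]
grip_width: 0.65
```

Emit:
move_arm --deltas '[{"linear": [0,0,0],"turn": [0,0,0],"claw": 0.5},{"linear": [0,0,0],"turn": [0,0,0],"claw": 0.7},{"linear": [0,0,0],"turn": [0,0,0],"claw": 1},{"linear": [0,0,0],"turn": [0,0,0],"claw": 1},{"linear": [0,0,0],"turn": [0,0,0],"claw": 1},{"linear": [0,0,0],"turn": [0,0,0],"claw": 1},{"linear": [0,0,0],"turn": [0,0,0],"claw": 1},{"linear": [0,0,0],"turn": [0,0,0],"claw": 1}]'

```text
time: 8.12
position: [0.4817, 0.1175, 0.0607]
tool_rot: [1.649, 2.152, -0.419]
ft_force: [-1.6, 1.8, 4.3]
grip_width: 0.406
```

The opening is 35 mm, so the plate is gripped. I'll lift it along the slope normal.

Emit:
move_arm --deltas '[{"linear": [0,0,-0.3],"turn": [0,0,0],"claw": 1},{"linear": [0,0,-0.5],"turn": [0,0,0],"claw": 1},{"linear": [0,0,-0.7],"turn": [0,0,0],"claw": 1},{"linear": [0,0,-0.7],"turn": [0,0,0],"claw": 1},{"linear": [0,0,-0.7],"turn": [0,0,0],"claw": 1},{"linear": [0,0,-0.7],"turn": [0,0,0],"claw": 1},{"linear": [0,0,-0.7],"turn": [0,0,0],"claw": 1},{"linear": [0,0,0],"turn": [0,0.9,0],"claw": 1},{"linear": [0,0,0],"turn": [0,0.9,0],"claw": 1},{"linear": [0,0,0],"turn": [0,0.9,0],"claw": 1},{"linear": [0,0,0],"turn": [0,0.9,0],"claw": 1},{"linear": [0,0,0],"turn": [0,0.9,0],"claw": 1},{"linear": [0,0,0],"turn": [0,0.9,0],"claw": 1},{"linear": [0,0,0],"turn": [0,0.9,0],"claw": 1},{"linear": [0,0,0],"turn": [0,0.9,0],"claw": 1},{"linear": [0,0,0],"turn": [0,0,0],"claw": 1},{"linear": [0,0,0],"turn": [0,0,0],"claw": 1}]'

```text
time: 9.53
position: [0.4653, 0.176, 0.1739]
tool_rot: [1.911, 2.491, 0.001]
ft_force: [-0.1, -0.2, -2.2]
grip_width: 0.407
```

```bash
python3 - <<'E'
from goal import *
from bench import cams
import cv2
G=frame(197,0);go([.515,.3475,.22],G)
s=ctrl.get_state();print(s['time'],s['grip_width'])
w=cams.get_image('wrist');cv2.imwrite('pics/w2.png',w['image'][:,:,::-1])
E
```

```text
pos [0.4653 0.176  0.1739] shift/0.03 tool [ 5.0918  3.0807 -1.5382] turn/4deg [  0.0067   0.0342 -23.0026] F [-0.0878 -0.2425 -2.2383] q [ 0.5184  0.1232 -0.9803  1.8878  0.112   1.1855 -0.2389]
9.5333 0.4065258544795275
```

View pics/w2.png

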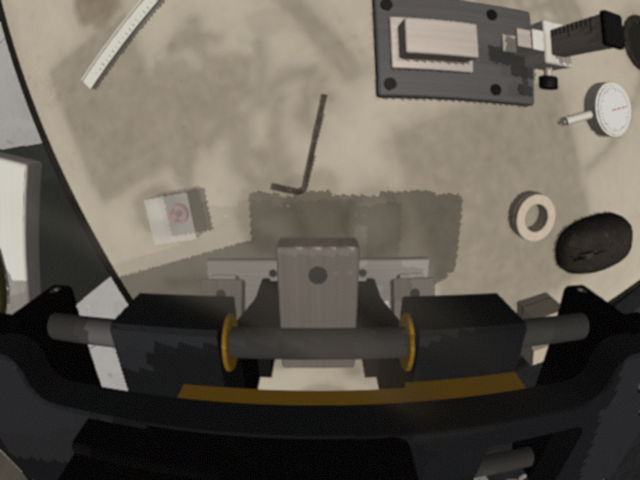

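Emit:
move_arm --deltas '[{"linear": [0,0,-0.77],"turn": [0,0,0],"claw": 1},{"linear": [0,0,-0.77],"turn": [0,0,0],"claw": 1},{"linear": [0.5,0.3,0],"turn": [0,0,-1],"claw": 1},{"linear": [0.5,0.3,0],"turn": [0,0,-1],"claw": 1},{"linear": [0.5,0.3,0],"turn": [0,0,-1],"claw": 1},{"linear": [0.5,0.2,0],"turn": [0,0,-1],"claw": 1},{"linear": [0.5,0.15,0],"turn": [0,0,-1],"claw": 1},{"linear": [0.5,0.1,0],"turn": [0,0,-1],"claw": 1},{"linear": [0.5,0.1,0],"turn": [0,0,-1],"claw": 1},{"linear": [0,0,0],"turn": [0,0,-1],"claw": 1},{"linear": [0,0,0],"turn": [0,0,-1],"claw": 1},{"linear": [0,0,0],"turn": [0,0,-1],"claw": 1},{"linear": [0,0,0],"turn": [0,0,-1],"claw": 1},{"linear": [0,0,0],"turn": [0,0,-1],"claw": 1},{"linear": [0,0,0],"turn": [0,0,-1],"claw": 1},{"linear": [0,0,0],"turn": [0,0,-1],"claw": 1},{"linear": [0,0,0],"turn": [0,0,-1],"claw": 1},{"linear": [0,0,0],"turn": [0,0,-1],"claw": 1},{"linear": [0,0,0],"turn": [0,0,-1],"claw": 1}]'

```text
time: 11.17
position: [0.4562, 0.2883, 0.2199]
tool_rot: [0.179, 3.135, 0.001]
ft_force: [-0.4, -0.4, -1.2]
grip_width: 0.41
```

Emit:
move_arm --deltas '[{"linear": [0,0,0],"turn": [0,0,-1],"claw": 1},{"linear": [0,0,0],"turn": [0,0,-1],"claw": 1},{"linear": [0,0,0],"turn": [0,0,-1],"claw": 1},{"linear": [0,0,0],"turn": [0,0,-1],"claw": 1},{"linear": [0,0,0],"turn": [0,0,-1],"claw": 1},{"linear": [0,0,0],"turn": [0,0,-1],"claw": 1},{"linear": [0,0,0],"turn": [0,0,0],"claw": 1},{"linear": [0,0,0],"turn": [0,0,0],"claw": 1}]'

```text
time: 11.83
position: [0.4565, 0.288, 0.2198]
tool_rot: [-0.467, 3.105, 0.002]
ft_force: [0.2, 0.3, -1.7]
grip_width: 0.41
```

```bash
python3 - <<'E'
from goal import *
from bench import cams
w=cams.get_image('wrist');T=w['tool_from_camera'];K=w['K']
p=np.array([318-K[0,2],275-K[1,2]]);r=np.linalg.norm(p);th=r/K[0,0]
v=T[:3,:3]@np.r_[p/r*np.sin(th),np.cos(th)]
h=T[:3,3]+v*(.0099-T[2,3])/v[2];print('hole in tool',h,'plate centre x',h[0]-.0192)
G=frame(197,0);off=G.apply([h[0]-.0192,0,0])
go(np.array([.515,.3475,.0525+.0174+.003])-off,G)
import cv2;cv2.imwrite('pics/w3.png',w['image'][:,:,::-1])
E
```

```text
hole in tool [0.0177 0.0007 0.0099] plate centre x -0.0014719056991831826
pos [0.4567 0.2877 0.2198] shift/0.03 tool [-2.3864  1.3293  4.9028] turn/4deg [0.0103 0.0261 0.022 ] F [-0.0247  0.4266 -1.7163] q [ 0.4943  0.3332 -1.2981  1.7305  0.3306  1.3294  0.9991]
```

Emit:
move_arm --deltas '[{"linear": [-0.477,0.266,0],"turn": [0,0,0],"claw": 1},{"linear": [-0.477,0.266,0],"turn": [0,0,0],"claw": 1},{"linear": [-0.477,0.266,0],"turn": [0,0,0],"claw": 1},{"linear": [-0.477,0.266,0],"turn": [0,0,0],"claw": 1},{"linear": [-0.477,0.266,0],"turn": [0,0,0],"claw": 1},{"linear": [0,0,0.5],"turn": [0,0,0],"claw": 1},{"linear": [0,0,0.5],"turn": [0,0,0],"claw": 1},{"linear": [0,0,0.5],"turn": [0,0,0],"claw": 1},{"linear": [0,0,0.5],"turn": [0,0,0],"claw": 1},{"linear": [0,0,0.5],"turn": [0,0,0],"claw": 1},{"linear": [0,0,0.5],"turn": [0,0,0],"claw": 1},{"linear": [0,0,0.5],"turn": [0,0,0],"claw": 1},{"linear": [0,0,0],"turn": [0,0,0],"claw": 1},{"linear": [0,0,0],"turn": [0,0,0],"claw": 1}]'

```text
time: 13.05
position: [0.5136, 0.3456, 0.1138]
tool_rot: [0.467, -3.107, -0.001]
ft_force: [0.1, 0.9, -1.0]
grip_width: 0.409
```

```bash
python3 - <<'E'
from goal import *
from bench import cams
import cv2
G=frame(197,0);off=G.apply([-.0013,0,0])
go(np.array([.515,.3475,.0525+.0174+.003])-off,G)
w=cams.get_image('wrist')['image'];s=cams.get_image('scene')['image'][170:330,150:350]
z=np.hstack([cv2.resize(w[100:,100:540],(400,345)),cv2.resize(s,None,fx=2,fy=2)[:0+320] if 0 else cv2.resize(s,(400,345))])
cv2.imwrite('pics/w4.png',z[:,:,::-1])
E
```

```text
pos [0.5136 0.3456 0.1138] shift/0.03 tool [-0.0189  0.0464  1.3635] turn/4deg [ 0.0085 -0.0007  0.0217] F [ 0.1242  0.9264 -1.0029] q [ 0.1828  0.6014 -1.0916  1.6561  0.5604  1.234   0.839 ]
```

View pics/w4.png

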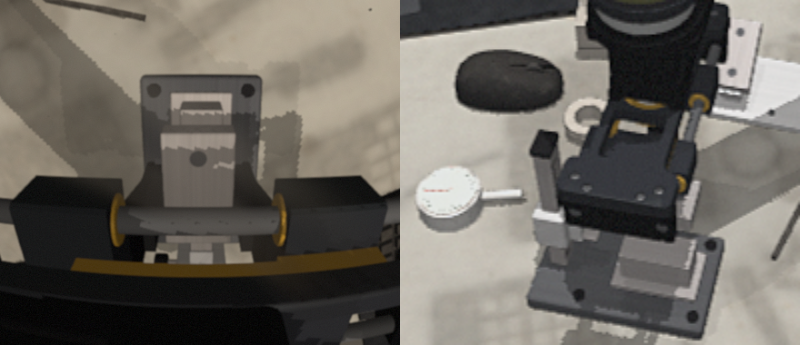

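The wrist view shows the held plate (x 162–235) above the anvil and foot (centred at x≈201), lined up and clear of the column. I'll lower it to just above the face.

Emit:
move_arm --deltas '[{"linear": [0,0.03,0.34],"turn": [0,0,0.02],"claw": 1},{"linear": [0,0.03,0.34],"turn": [0,0,0],"claw": 1},{"linear": [0,0,0.34],"turn": [0,0,0],"claw": 1},{"linear": [0,0,0.3],"turn": [0,0,0],"claw": 1},{"linear": [0,0,0],"turn": [0,0,0],"claw": 1},{"linear": [0,0,0],"turn": [0,0,0],"claw": 1}]'

```text
time: 13.65
position: [0.5131, 0.3476, 0.0742]
tool_rot: [0.465, -3.107, -0.001]
ft_force: [0.5, 0.4, -1.8]
grip_width: 0.406
```

Emit:
move_arm --deltas '[{"linear": [0,0,0.04],"turn": [0,0,0],"claw": 1},{"linear": [0,0,0.04],"turn": [0,0,0],"claw": 1},{"linear": [0,0,0],"turn": [0,0,0],"claw": 1},{"linear": [0,0,0],"turn": [0,0,0],"claw": 1}]'

```text
time: 13.98
position: [0.5137, 0.348, 0.0731]
tool_rot: [-0.464, 3.105, 0.002]
ft_force: [0.3, -0.4, -1.5]
grip_width: 0.412
```

Emit:
move_arm --deltas '[{"linear": [0,0,0.04],"turn": [0,0,0],"claw": 1},{"linear": [0,0,0.03],"turn": [0,0,0],"claw": 1},{"linear": [0,0,0],"turn": [0,0,0],"claw": 1},{"linear": [0,0,0],"turn": [0,0,0],"claw": 1}]'

```text
time: 14.32
position: [0.5136, 0.3479, 0.0707]
tool_rot: [-0.464, 3.106, 0.002]
ft_force: [0.4, -0.0, -1.7]
grip_width: 0.405
```

Emit:
move_arm --deltas '[{"linear": [0,0,0.03],"turn": [0,0,0],"claw": 1},{"linear": [0,0,0.03],"turn": [0,0,0],"claw": 1},{"linear": [0,0,0],"turn": [0,0,0],"claw": 1},{"linear": [0,0,0],"turn": [0,0,0],"claw": 1}]'

```text
time: 14.65
position: [0.5137, 0.348, 0.0702]
tool_rot: [-0.464, 3.105, 0.001]
ft_force: [-2.5, -2.8, 6.4]
grip_width: 0.408
```

Contact at Fz ≈ +8 N with the plate bottom at about 45 mm, which matches the anvil. I'll release and retreat straight up.

Emit:
move_arm --deltas '[{"linear": [0,0,0],"turn": [0,0,0],"claw": 0.5},{"linear": [0,0,0],"turn": [0,0,0],"claw": 0.4},{"linear": [0,0,0],"turn": [0,0,0],"claw": 0.3},{"linear": [0,0,0],"turn": [0,0,0],"claw": 0.3},{"linear": [0,0,0],"turn": [0,0,0],"claw": 0.3},{"linear": [0,0,-0.3],"turn": [0,0,0],"claw": 0.3},{"linear": [0,0,-0.6],"turn": [0,0,0],"claw": 0.3},{"linear": [0,0,-0.8],"turn": [0,0,0],"claw": 0.3},{"linear": [0,0,-0.8],"turn": [0,0,0],"claw": 0.3},{"linear": [0,0,-0.8],"turn": [0,0,0],"claw": 0.3},{"linear": [0,0,-0.8],"turn": [0,0,0],"claw": 0.3},{"linear": [0,0,-0.8],"turn": [0,0,0],"claw": 0.3},{"linear": [0.8,0,-0.5],"turn": [0,0,0],"claw": 0.3},{"linear": [0,-0.9,-0.5],"turn": [0,0,0],"claw": 0.3},{"linear": [0,-0.9,0],"turn": [0,0,0],"claw": 0.3},{"linear": [0,-0.9,0],"turn": [0,0,0],"claw": 0.3},{"linear": [0,-0.9,0],"turn": [0,0,0],"claw": 0.3},{"linear": [0,-0.9,0],"turn": [0,0,0],"claw": 0.3},{"linear": [0,0,0],"turn": [0,0,0],"claw": 0.3},{"linear": [0,0,0],"turn": [0,0,0],"claw": 0.3}]'

```text
time: 16.32
position: [0.5308, 0.2096, 0.2461]
tool_rot: [-0.458, 3.106, 0.001]
ft_force: [-0.5, 1.3, 0.3]
grip_width: 0.699
```

```bash
python3 - <<'E'
from bench import ctrl,cams
import cv2,numpy as np,pickle
print(ctrl.get_state()['position'])
d={n:cams.get_image(n) for n in('scene','top')};pickle.dump(d,open('d1.pkl','wb'))
a=d['top']['image'][160:285,180:260];b=d['scene']['image'][215:335,200:320]
z=np.hstack([cv2.resize(a,None,fx=4,fy=4,interpolation=2)[:480],cv2.resize(b,None,fx=4,fy=4,interpolation=2)])
cv2.imwrite('pics/end.png',z[:,:,::-1])
E
```

```text
[0.53076671 0.20959804 0.24611222]
```

View pics/end.png

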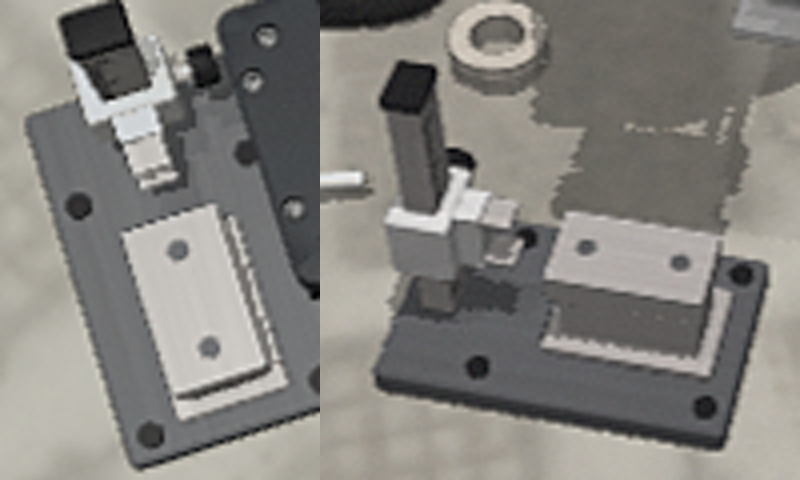

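The plate lies flat on the anvil with its long side toward the column. Its holes are at top (178,250)/(209,347) and scene (587,247)/(680,263). Next come the numeric check and a check that the other things did not move.

```bash
python3 - <<'E'
from h import *
import pickle,cv2
np.set_printoptions(precision=4,suppress=True)
g=lambda u,v:(180+(u+.5)/4-.5,160+(v+.5)/4-.5);k=lambda u,v:(200+(u-320+.5)/4-.5,215+(v+.5)/4-.5)
A,e=trif(g(209,347),k(680,263));B,f=trif(g(178,250),k(587,247));u=B-A
print(A,B,e,f,'mid',(A+B)/2,'tilt deg',np.degrees(np.arcsin(u[2]/np.linalg.norm(u))),'az',np.degrees(np.arctan2(u[1],u[0])))
m=(planef('top',g(193.5,298.5),.06)+planef('scene',k(633.5,255),.06))/2;print('mid on z=.06',m,'from anvil',m-[.515,.3475,.06])
print('tongue upper top',trif(g(155,178),k(513,215))[0],'lower top',trif(g(160,187),k(519,252))[0])
d1=pickle.load(open('d1.pkl','rb'))
D=cv2.absdiff(d['scene']['image'],d1['scene']['image']).max(2)
for n,(x,y,w,h) in dict(ring=(230,212,30,28),hex=(330,250,45,45),rack=(300,175,120,70)).items():print(n,'changed px',(D[y:y+h,x:x+w]>40).sum(),'of',w*h)
E
```

```text
[0.4981 0.3429 0.0583] [0.5344 0.354  0.0586] 0.001277686352486075 0.0011680486971956158 mid [0.5162 0.3484 0.0584] tilt deg 0.4517310106725463 az 17.062619301880904
mid on z=.06 [0.5157 0.3488 0.06  ] from anvil [ 0.0007  0.0013 -0.    ]
tongue upper top [0.5608 0.3617 0.0701] lower top [0.5614 0.3622 0.0478]
ring changed px 126 of 840
hex changed px 0 of 2025
rack changed px 3187 of 8400
```

The plate top at 58.4 mm sits between the measured limits of 47.8 and 67.1 mm. I'll move clear so I can compare the rack as well.

Emit:
move_arm --deltas '[{"linear": [0,-0.5,-0.8],"turn": [0,0,0],"claw": 0.3},{"linear": [0,-0.9,-0.8],"turn": [0,0,0],"claw": 0.3},{"linear": [0,-0.9,0],"turn": [0,0,0],"claw": 0.3},{"linear": [0,-0.9,0],"turn": [0,0,0],"claw": 0.3},{"linear": [0,-0.9,0],"turn": [0,0,0],"claw": 0.3},{"linear": [0,-0.9,0],"turn": [0,0,0],"claw": 0.3},{"linear": [0.2,-0.9,0],"turn": [0,0,0],"claw": 0.3},{"linear": [0.2,-0.9,0],"turn": [0,0,0],"claw": 0.3},{"linear": [0.2,-0.9,0],"turn": [0,0,0],"claw": 0.3},{"linear": [0.2,-0.9,0],"turn": [0,0,0],"claw": 0.3},{"linear": [0.2,-0.9,0],"turn": [0,0,0],"claw": 0.3},{"linear": [0.2,-0.9,0],"turn": [0,0,0],"claw": 0.3},{"linear": [0.2,-0.9,0],"turn": [0,0,0],"claw": 0.3},{"linear": [0,0,0],"turn": [0,0,0],"claw": 0.3},{"linear": [0,0,0],"turn": [0,0,0],"claw": 0.3}]'

```text
time: 17.67
position: [0.5891, -0.1252, 0.2932]
tool_rot: [-0.463, 3.106, 0.004]
ft_force: [0.3, 0.6, -0.3]
grip_width: 0.698
```

```bash
python3 - <<'E'
from bench import ctrl,cams
import cv2,numpy as np
s=ctrl.get_state();print(s['time'],s['position'],s['ft_force'])
a=cv2.imread('pics/top0.png');b=cams.get_image('top')['image'][:,:,::-1]
cv2.imwrite('pics/fin.png',np.hstack([a[120:330,180:445],b[120:330,180:445]]))
E
```

```text
17.6667 [ 0.58914873 -0.12518185  0.2932095 ] [ 0.27361024  0.55171676 -0.28367809]
```

View pics/fin.png

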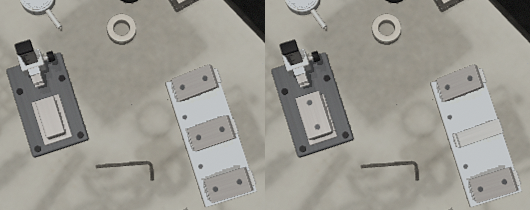

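The before and after views match: plates a and c, the ring and the hex key are all where they were, the middle bar is empty, and the plate is on the anvil.

```bash
python3 -c "
from bench import ctrl
print(ctrl.close_job())"
```

```text
the job is handed in; nothing more can be done
None
```

I laid one plate, plate_b, on the anvil and handed the job in at about 17.7 s of the 58 s allowed. The hand-in gives no verdict.

Last checks from the two camera views:
- **Centring:** the plate is about 1.5 mm off the anvil's centre.
- **Lined up:** its long side is within about 0.3° of the gauge's axis.
- **Flat:** the measured tilt along its length is 0.5°.
- **Height:** the plate top measured 58.4 mm, between the limits at about 47.8 and 67.1 mm. One plate fits, so I did not lay a second.
- **Other things:** plates a and c, the ring gauge and the hex key look unmoved in before and after top views. The arm was clear of everything.

Some readings disagreed:
- **Camera heights:** they read about 2 mm lower than the task text. The bias is the same for the plate and the tongues, so the comparison between them holds. Touching down put the plate's underside at 45 mm, as the text says.
- **Tongue spacing:** the first reading between the tongues came out 3 mm short. The final reading was within 1 mm of what it should be.
- **Foot screw holes:** my first anvil estimate, from these holes, was 15 mm off, so I used the anvil face and the foot's edges instead.

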